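Fit the strap plate under the T-stud of a key-drilling jig

TASK

Fit the loose strap plate onto the drill jig: tilt it nose down, hook its oblong eye under the stud's wide head, feeling for the stem, then level it so that it cannot lift off and lower its tail hole over the dowel, until it lies flat on the jig. Be gentle: while it is tilted press it against the stud or jig with no more than 10 N, and never with more than 25 N; then let go of it, and leave the other things on the bench where they are.

Things in the scene. Friction and masses are not known exactly. Their poses are not given: they have to be found in the camera images.
- jig: Fixed dark steel drill jig, a block 190 (x) x 64 (y) x 30 mm high, with a T-headed stud near its robot-side end and a small dowel near its far end. Origin at the centre of its underside, z up, x along its length from stud to dowel (roughly away from the robot). Brass rods lie flush in its top. Fitted, plate x and jig x point the same way.
- jig_stud (a point): Slot middle on jig top face, at jig x -59 mm, y 0, axes as jig. The stud is clamped up to 12 mm either way along jig x from here (not measured: feel for its stem). Stem: round, 10 mm diameter, bare for 18 mm above the jig top; above it a bar head 63 (along jig x) x 16 (y) x 5 mm thick, centred on the stem, its top 23 mm above the jig top.
- jig_dowel (a point): Foot of the dowel, on the jig's top face at jig x = +51 mm, y = 0. Dowel 8 mm diameter, 7 mm high, with a tapered tip.
- strap_grip (a point): Centre of the black grip of the loose strap plate, 21 mm above the plate's underside. Grip 30 (x) x 14 (y) x 34 mm tall on a flat steel plate 154 x 44 x 4 mm, 0.15 to 0.31 kg in all, lying flat, grip up. Plate x: its length, from the grip centre 104 mm to -x (nose, eye end) and 50 mm to +x (tail); z up. Pinch it across its 14 mm.
- strap_eye (a point): Centre of the eye, at the plate's underside, 74 mm to -x of the grip. Eye 40 (x) x 24 mm (y), with a 10 mm lip before it at the nose. The head cannot pass it level: tilted 25 degrees nose down, the lip goes down past the head's robot-side end, then in under the head until its inner edge meets the stem; only then does the eye's other end clear the head as the tail is lowered.
- strap_hole (a point): Centre of the 14 x 14 mm square hole in the tail, at the plate's underside, 36 mm to +x of the grip; it drops over the dowel.
- key_ring: Bystander, to be left alone: loose brass ring 28 mm across, 6 mm high; origin at its underside or middle.
- bush: Bystander, to be left alone: loose steel bush 32 mm across, 24 mm high; origin at its underside or middle.
- driver: Bystander, to be left alone: loose screwdriver; origin at its underside or middle.
- oil_bottle: Bystander, to be left alone: amber bottle, 130 mm tall; origin at its underside or middle.
- bench_block: Bystander, to be left alone: bright steel block 75 x 50 x 40 mm; origin at its underside or middle.
- parts_tray: Bystander, to be left alone: grey open tray 130 x 100 x 30 mm; origin at its underside or middle.
- brush: Bystander, to be left alone: loose hand brush; origin at its underside or middle.
Mind the look-alikes: they are no part of the job. What is shaped like the part that bears strap_grip but turquoise is not meant. What is shaped like the jig but turquoise is not meant.

How it is judged:
By the outcome, as a careful person would: the job done as asked, in the order asked, and still so for the second after the job is handed in, with the robot touching nothing.
It also fails if it takes over 51 s, if anything falls off the work surface, if the arm or the gripper's body presses on something with over 40 N, if the wrist force passes 120 N, or if a joint passes its speed limit or range.

ROBOT

A 7-joint arm with a two-finger parallel gripper is mounted at the origin on the work surface. World frame = base frame: x ahead of the robot, y to its left, z up, the work surface at z = 0. Lengths are in mm, angles in rad, forces in N, time in s.
With the tool pointing down it reaches from about 400 to 925 mm from the base axis. Payload 5.6 kg.
Tool frame: the origin (TCP) lies between the finger pads; the fingertips stand 19 mm ahead of it and the grasp point (between the pads) is the TCP; z points along the fingers, y is the line along which they close (so a half turn about z gives the same grasp; the last joint's range is limited). The gripper opens to 85 mm and grips with 20 to 120 N. Pads are 22 mm wide; open, the fingers measure 114 mm over their backs; the gripper's body (76 mm by 85 mm) begins 54 mm behind the grasp point. The pads swing forward as they close: fully open they stand 13 mm farther back than shut.
Start: joints at [1.299, 0.468, -0.012, 1.603, 0.006, 1.071, -0.056], TCP at [147.384, -633.076, 250.29] pointing down, gripper open.
Joint ranges: [-2.53, 2.53], [-0.31, 2.02], [-1.57, 1.55], [0.28, 2.44], [-1.29, 4.43], [0.15, 1.84], [-2.92, 2.92]. Speed limits (rad/s): [2.57, 2.57, 3.14, 3.14, 3.14, 3.14, 3.14].

INTERFACE

Orientations are given as a unit quaternion [x, y, z, w].
In Python, from rig import env gives the robot as it stands.
- The arm moves only by the tool jog_arm, never from a script. Its argument "moves" is one flat list of numbers, 7 for each row, row after row: the shift along the tool's x, y, z in cm, then the turn, a rotation vector about the tool's x, y, z in degrees, then the finger opening in cm, from 0 to 8.54. A call has 1 to 12 rows; each row is the pose to reach, as a shift and turn from the pose commanded when the call began, along the tool's axes at that moment; what a row does not reach only later rows make up. A row lasts 1/12 s, in which the tool goes at most 41.7 mm and 7.16 degrees, less where a joint would pass 70% of its speed; a pose out of reach is approached as far as the arm can. A call with a gripper value outside its range is refused whole. The fingers move at their own pace and stop on an object; the grip force is fixed at half the most. Time passes only in rows, so rows that repeat a pose let the fingers close. It gives the time, the measured TCP pose, the force, the opening and the grip force at its end, in the units of the state.
- env.sense(): the state, without advancing time (a new reading comes with each control period).
- env.read_camera(name): name is "scene" or "top" or "wrist"; returns the picture (420x560x3 uint8, blue, green, red); there is no depth.
- env.camera_info(name): a dict with "mtx" (3x3 intrinsics, pixels), "R" (3x3) and "t" (3): a world point X has camera coordinates R X + t; the wrist camera has in their place "hand_eye" (4x4, takes a point from camera to tool coordinates, whose origin is the TCP and whose axes are the flange's). Camera axes: x right, y down, z forward; pixel columns grow to the right and rows downward; lengths in mm; the calibration is good to about 2 mm. A picture is of the moment at which its call begins: read the wrist's pose just before it. camera_info takes no time and is no camera call.
- env.job_done(): hands the job in; it is judged then, once.
The state is a dict: "t": time; "q": joint angles; "dq": joint speeds; "effort": joint torques, N m; "position": TCP position; "tool_rot": TCP orientation; "ft_force": force on the tool from outside, world axes, zero at the start; "torque": the same for the moment, N m; "gripper_width": finger opening in mm; "gripper_force": force on a finger pad.
Only numpy, scipy, OpenCV 4.12 (cv2) and the standard library are available. Lean on these libraries where they do the work, as an engineer would, in place of code of your own. Each camera call takes 0.05 s, during which the arm holds its last target. There are 200 camera calls.

## Working session

There is one attempt and no reset: what is moved stays moved. The work goes in short steps, Python scripts to look and compute and a tool call to move; the robot and the scene stay as the last step left them, time stands still between calls to the robot, and variables do not carry over. Pictures are saved under pics/ and viewed, at most 10 in all, crops included, and the job is handed in when it is done.

Besides the shell and the picture viewer there is one more tool, called after ">>>" as name(argument=value, ...), one argument or row to a line, values as JSON. jog_arm: Moves the arm, as the interface text tells. Its arguments: {"type":"object","properties":{"moves":{"type":"array","items":{"type":"number"}}},"required":["moves"]}

```bash
ls; mkdir -p pics
python3 - <<'E'
from rig import env
import cv2,numpy as np
s=env.sense();print(s['t'],s['position'],s['tool_rot'])
for n in("scene","top"):
    i=env.camera_info(n);print(n,i['mtx'].tolist(),np.round(i['R'],4).tolist(),i['t'])
    cv2.imwrite(f'pics/{n}0.png',env.read_camera(n))
i=env.camera_info("wrist");print(i['mtx'].tolist(),np.round(i['hand_eye'],3).tolist())
E
```

```text
pics
0.0 [ 147.2491449  -632.53998731  249.32721316] [ 9.93465195e-01  1.14131900e-01 -1.67874973e-04 -8.87316813e-04]
scene [[484.66680587743565, 0.0, 277.0908498522949], [0.0, 484.66680587743565, 209.1694875236458], [0.0, 0.0, 1.0]] [[0.5565, 0.8307, 0.0135], [0.5843, -0.3798, -0.7172], [-0.5907, 0.407, -0.6968]] [-258.71224192 -235.08958436 1355.79476178]
top [[450.2468515427571, 0.0, 284.76080747448367], [0.0, 450.2468515427571, 210.33209808179598], [0.0, 0.0, 1.0]] [[0.0202, -0.9997, 0.0106], [-0.9979, -0.0208, -0.0616], [0.0618, -0.0093, -0.998]] [ -18.64860842  484.19018876 1119.15406098]
[[305.94956275814496, 0.0, 273.94671100583366], [0.0, 305.94956275814496, 210.8212890637189], [0.0, 0.0, 1.0]] [[0.0, -0.95, -0.312, 81.024], [1.0, 0.001, -0.001, -1.038], [0.001, -0.312, 0.95, -122.92], [0.0, 0.0, 0.0, 1.0]]
```

View pics/top0.png

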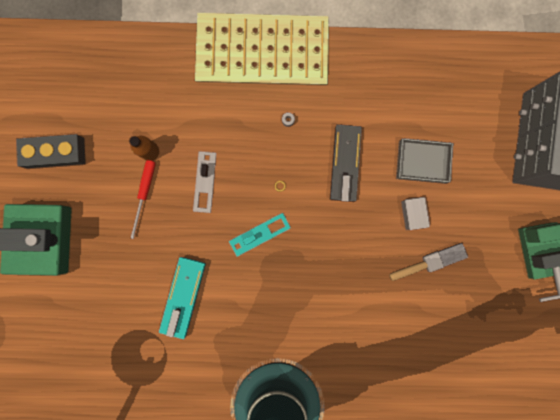

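View pics/scene0.png

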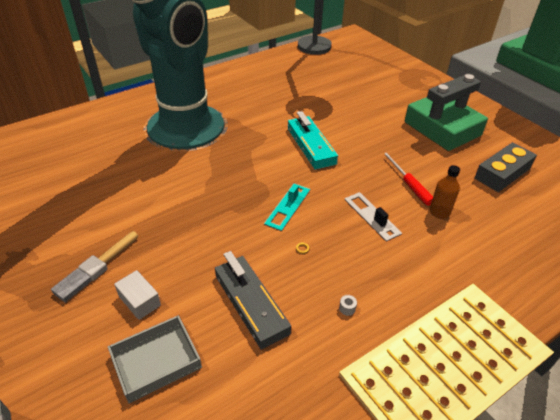

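The top view shows the plate candidates: the steel one with the black grip at (204,182) and a turquoise one at (259,235). The jig candidates are the dark one at (346,163) and a turquoise one at (182,298). By the description I choose the steel plate and the dark jig. The driver (143,195), bottle (140,147), bush (288,119) and ring (280,186) all stay put.

```bash
cat > h.py <<'E'
from rig import env
import cv2,numpy as np
from scipy.spatial.transform import Rotation as Ro
def cam(n):
    i=env.camera_info(n)
    if n!='wrist': return i['mtx'],i['R'],i['t']
    s=env.sense();T=np.eye(4);T[:3,:3]=Ro.from_quat(s['tool_rot']).as_matrix();T[:3,3]=s['position']
    W=np.linalg.inv(T@i['hand_eye']);return i['mtx'],W[:3,:3],W[:3,3]
def ray(c,uv,z):
    K,R,t=c;o=-R.T@t;d=R.T@np.linalg.solve(K,[uv[0],uv[1],1.]);return o+d*(z-o[2])/d[2]
def proj(c,X):
    K,R,t=c;p=K@(R@np.asarray(X,float)+t);return p[:2]/p[2]
def rect(c,mask,z):
    """largest contour -> world plane at z -> min area rect"""
    cs,_=cv2.findContours(mask.astype(np.uint8),cv2.RETR_EXTERNAL,cv2.CHAIN_APPROX_NONE)
    k=max(cs,key=cv2.contourArea)
    P=np.array([ray(c,p[0],z)[:2] for p in k],np.float32)
    return cv2.minAreaRect(P)
E
python3 - <<'E'
from h import *
im=cv2.imread('pics/top0.png');c=cam('top')
hsv=cv2.cvtColor(im,cv2.COLOR_BGR2HSV);H,S,V=cv2.split(hsv)
def win(m,x0,x1,y0,y1):
    o=np.zeros_like(m,dtype=bool);o[y0:y1,x0:x1]=m[y0:y1,x0:x1];return o
print('plate',rect(c,win((S<70)&(V>100),185,225,145,220),4))
m=win((S<90),322,370,118,206)
m=cv2.morphologyEx(m.astype(np.uint8),cv2.MORPH_CLOSE,np.ones((7,7)))
print('jig',rect(c,m,30))
print('grip',[ray(c,(204,170),30)])
a=cv2.resize(im[145:220,185:225],None,fx=7,fy=7,interpolation=2);b=cv2.resize(im[118:210,322:370],None,fx=5.7,fy=5.7,interpolation=2)
o=np.zeros((540,600,3),np.uint8);o[:a.shape[0],:280]=a;o[:b.shape[0],300:300+b.shape[1]]=b;cv2.imwrite('pics/crop.png',o)
E
```

```text
plate ((554.3919067382812, 197.43240356445312), (44.732730865478516, 152.9810028076172), 86.29597473144531)
jig ((606.1060791015625, -158.568115234375), (64.77853393554688, 191.110595703125), 86.46597290039062)
grip [array([580.12854227, 194.93231189,  30.        ])]
```

View pics/crop.png

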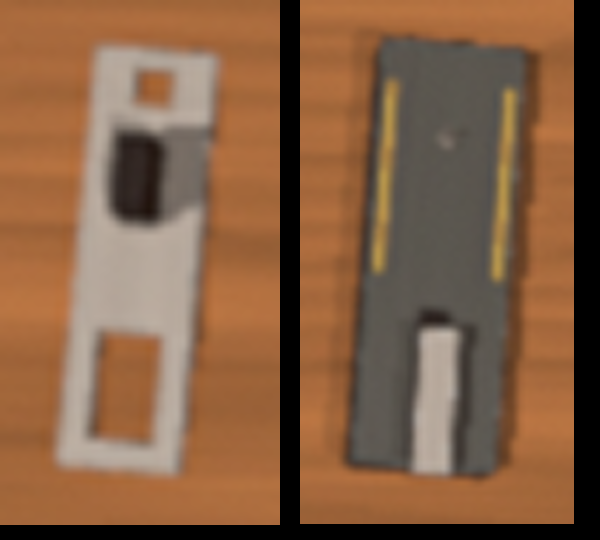

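Crop: the left part is the steel plate, with its eye at the bottom (robot side), black grip and square tail hole. The right part is the dark jig with brass rods, the bright T-head at the robot side and the dowel near (447,137). The choice holds. Next I look at the jig from above on the way.

```bash
cat >> h.py <<'E'
def rel(p,yaw,tilt=0):
    """shift (cm) and turn (deg) in present tool axes to reach TCP p, tool x at yaw, nose-down tilt"""
    s=env.sense();R0=Ro.from_quat(s['tool_rot']);R1=Ro.from_euler('ZY',[yaw,-tilt],degrees=True)*Ro.from_matrix(np.diag([1,-1,-1.]))
    return np.round(R0.inv().apply(np.array(p)-s['position'])/10,2),np.round((R0.inv()*R1).as_rotvec(degrees=True),2)
E
python3 -c "
from h import *
print(rel((606,-158,190),-3.6))"
```

```text
(array([ 55.44, -35.82,   5.99]), array([-0.09,  0.02, 16.7 ]))
```

>>> jog_arm(
  moves=[4,-2.5,0.5,0,0,1.5,8,8,-5,1,0,0,3,8,12,-7.7,1.5,0,0,5,8,16,-10.3,2,0,0,7,8,20,-13,2.5,0,0,9,8,24,-15.5,3,0,0,11,8,28,-18,3.5,0,0,13,8,32,-20.7,4,0,0,15,8,36,-23.2,4.5,0,0,16.7,8,40,-25.8,5,0,0,16.7,8,44,-28.4,5.5,0,0,16.7,8,47,-30.4,6,0,0,16.7,8],
)

```text
t: 1.1
position: [493.9, -273.9, 197.2]
tool_rot: [1.0, -0.031, -0.0, -0.0]
ft_force: [0.2, -0.3, -0.9]
gripper_width: 80.2
gripper_force: 0.0
```

```bash
python3 -c "
from h import *
print(env.sense()['t'],env.sense()['position'],rel((606,-158,190),-3.6))"
```

```text
1.1 [ 493.92078229 -273.93041363  197.24910133] (array([ 10.46, -12.27,   0.72]), array([ 0.  ,  0.02, -0.  ]))
```

>>> jog_arm(
  moves=[2.6,-3.1,0.2,0,0,0,8,5.2,-6.1,0.4,0,0,0,8,7.8,-9.2,0.6,0,0,0,8,10.5,-12.3,0.7,0,0,0,8,10.5,-12.3,0.7,0,0,0,8,10.5,-12.3,0.7,0,0,0,8],
)

```text
t: 1.6
position: [606.6, -156.0, 189.7]
tool_rot: [1.0, -0.029, -0.0, -0.001]
ft_force: [-1.9, -0.9, 0.2]
gripper_width: 80.1
gripper_force: 0.0
```

```bash
python3 -c "
from h import *
c=cam('wrist');im=env.read_camera('wrist');cv2.imwrite('pics/w1.png',im);np.savez('w1.npz',K=c[0],R=c[1],t=c[2])
print(env.sense()['t'],env.sense()['position'])"
```

```text
1.65 [ 605.30566022 -158.67814973  189.73475983]
```

View pics/w1.png

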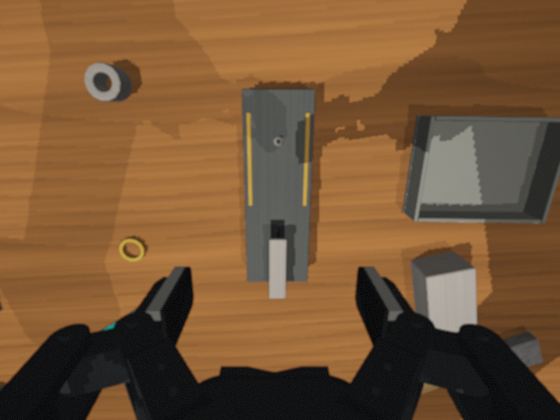

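The wrist view shows the jig at centre, with corners near (243,89), (314,89), (307,280) and (247,280). The head spans (270–286, 238–298) and the dowel is at (278,141).

Run:
```python
from h import *
d=np.load('w1.npz');c=(d['K'],d['R'],d['t']);im=cv2.imread('pics/w1.png')
H,S,V=cv2.split(cv2.cvtColor(im,cv2.COLOR_BGR2HSV))
def win(m,x0,x1,y0,y1):
    o=np.zeros_like(m,dtype=np.uint8);o[y0:y1,x0:x1]=m[y0:y1,x0:x1];return o
h=rect(c,win(V>125,262,296,232,306),53);print('head',h)
m=win((S<90),225,330,70,284);m=cv2.morphologyEx(m,cv2.MORPH_CLOSE,np.ones((9,9)))
j=rect(c,m,30);print('jig',j)
print('dowel',ray(c,(278,141),37))
# jig frame guess
a=np.radians(j[2]-90 if j[1][0]<j[1][1] else j[2]);u=np.array([np.cos(a),np.sin(a)]);n=np.array([-u[1],u[0]]);C=np.array(j[0])
for q in (h[0],ray(c,(278,141),37)[:2]): print(np.degrees(a),(q-C)@u,(q-C)@n)
```

```text
head ((538.4437866210938, -154.86325073242188), (32.79480743408203, 70.22293853759766), 86.84649658203125)
jig ((609.3410034179688, -157.6907958984375), (63.309173583984375, 190.45962524414062), 86.59223937988281)
dowel [ 661.28417849 -160.91755422   37.        ]
-3.4077606201171875 -70.93992909310697 -1.3916973355974753
-3.4077606201171875 52.04313203262724 -0.1334681705893733
```

Run:
```python
from h import *
d=np.load('w1.npz');c=(d['K'],d['R'],d['t']);im=cv2.imread('pics/w1.png')
H,S,V=cv2.split(cv2.cvtColor(im,cv2.COLOR_BGR2HSV))
m=np.zeros_like(V);m[232:306,262:296]=((V>115)&(S<70))[232:306,262:296]
h=rect(c,m,53);print('head',h)
C=np.array([609.34,-157.69]);u=np.array([.9982,-.0594]);n=np.array([.0594,.9982]);q=np.array(h[0])-C;print(q@u,q@n)
print(rel((581.3,195.7,160),-3.6), env.sense()['t'])
```

```text
head ((543.06103515625, -153.34939575195312), (16.689348220825195, 63.207366943359375), 86.34019470214844)
-66.41749459936526 0.39582064868163636
(array([ -4.54, -35.23,   2.98]), array([0.  , 0.09, 0.12])) 1.65
```

>>> jog_arm(
  moves=[-0.5,-4,0.3,0,0,0,8,-1,-8,0.6,0,0,0,8,-1.5,-12,1,0,0,0,8,-2,-16,1.3,0,0,0,8,-2.5,-20,1.6,0,0,0,8,-3,-24,2,0,0,0,8,-3.6,-28,2.4,0,0,0,7,-4.1,-32,2.7,0,0,0,6,-4.5,-35.2,3,0,0,0,6,-4.5,-35.2,3,0,0,0,6,-4.5,-35.2,3,0,0,0,6,-4.5,-35.2,3,0,0,0,6],
)

```text
t: 2.65
position: [582.9, 191.9, 160.4]
tool_rot: [0.999, -0.033, -0.0, 0.001]
ft_force: [-0.1, -0.9, 0.9]
gripper_width: 59.8
gripper_force: 0.0
```

Run:
```python
from h import *
c=cam('wrist');im=env.read_camera('wrist');cv2.imwrite('pics/w2.png',im);np.savez('w2.npz',K=c[0],R=c[1],t=c[2])
s=env.sense();print(s['t'],s['position'],s['ft_force'])
print('expected px: grip',proj(c,(581,196,38)),'hole',proj(c,(617,193.5,4)),'eye',proj(c,(507,200.5,4)))
```

```text
2.7 [583.20490256 191.31986731 160.45862641] [ 1.47380801 -1.1355724  -0.21358823]
expected px: grip [270.75823092 213.39876302] hole [271.12592786 164.13187127] eye [271.60434292 271.16948294]
```

View pics/w2.png

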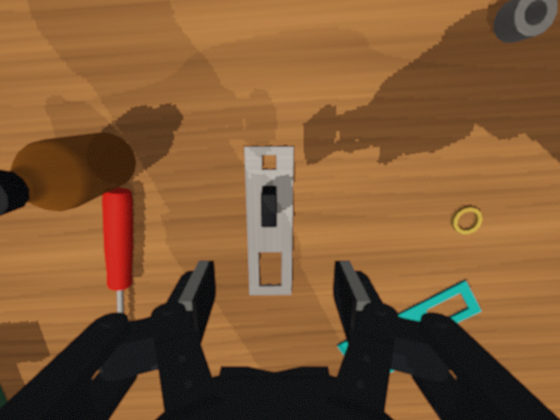

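The plate lies centred at (245–294, 146–296), with the hole at (269,161), the grip top at (269,207) and the eye at (270,268). The bottle (left), driver and turquoise plate are clear of the fingers.

Run:
```python
from h import *
d=np.load('w2.npz');c=(d['K'],d['R'],d['t']);im=cv2.imread('pics/w2.png')
H,S,V=cv2.split(cv2.cvtColor(im,cv2.COLOR_BGR2HSV))
m=np.zeros_like(V);m[138:304,232:305]=((S<80))[138:304,232:305]
m=cv2.morphologyEx(m,cv2.MORPH_OPEN,np.ones((3,3)))
r=rect(c,m,4);print(r);a=np.radians(r[2]-90 if r[1][0]<r[1][1] else r[2]);u=np.array([np.cos(a),np.sin(a)])
g=np.array(r[0])+27*u;print('grip',g,np.degrees(a),'hole',ray(c,(269,161),4))
k=np.zeros_like(V);k[180:235,255:285]=(V<45)[180:235,255:285]
print('gripmask',rect(c,k,38))
s=env.sense();print(s['position'],np.round(s['tool_rot'],4));print(rel((g[0],g[1],28),np.degrees(a)))
```

```text
((556.73876953125, 199.29879760742188), (44.84625244140625, 153.85792541503906), 86.52233123779297)
grip [583.68904948 197.66099088] -3.4776687622070312 hole [619.98273686 195.24006764   4.        ]
gripmask ((587.7486572265625, 197.4911346435547), (11.018425941467285, 34.27120590209961), 86.32977294921875)
[583.20490256 191.31986731 160.45862641] [ 0.9994 -0.0334  0.      0.001 ]
(array([ 0.  , -0.66, 13.24]), array([ 0.11, -0.  , -0.35]))
```

>>> jog_arm(
  moves=[0,-0.6,3,0,0,-0.3,5,0,-0.6,6,0,0,-0.3,5,0,-0.6,9,0,0,-0.3,5,0,-0.6,11.5,0,0,-0.3,5,0,-0.6,13.2,0,0,-0.3,5,0,-0.6,13.2,0,0,-0.3,5,0,-0.6,13.2,0,0,-0.3,0,0,-0.6,13.2,0,0,-0.3,0,0,-0.6,13.2,0,0,-0.3,0,0,-0.6,13.2,0,0,-0.3,0,0,-0.6,13.2,0,0,-0.3,0,0,-0.6,13.2,0,0,-0.3,0],
)

```text
t: 3.7
position: [584.6, 200.2, 30.6]
tool_rot: [1.0, -0.029, 0.002, -0.0]
ft_force: [-1.1, -2.5, 6.5]
gripper_width: 12.9
gripper_force: 60.0
```

```bash
python3 -c "
from h import *
s=env.sense();print({k:np.round(v,4) for k,v in s.items()})"
```

```text
{'t': np.float64(3.7), 'q': array([-0.2459,  0.7113, -0.1867,  1.7952,  0.2033,  0.6507, -2.1792]), 'dq': array([-0.0003,  0.0007,  0.0016, -0.0014, -0.0011,  0.0004,  0.0005]), 'effort': array([-1.37970e+00, -5.33331e+01, -4.26820e+00, -1.57196e+01,
       -3.67200e-01, -4.23400e-01, -1.15000e-02]), 'position': array([584.5725, 200.2193,  30.5509]), 'tool_rot': array([ 9.996e-01, -2.910e-02,  1.600e-03, -1.000e-04]), 'ft_force': array([-1.1425, -2.5179,  6.5076]), 'torque': array([-0.5134,  0.0361,  0.0014]), 'gripper_force': np.float64(60.0256), 'gripper_width': np.float64(12.8919)}
```

>>> jog_arm(
  moves=[0,0,-2,0,0,0,0,0,0,-5,0,0,0,0,0,0,-8,0,0,0,0,0,0,-10,0,0,0,0,0,0,-10,0,0,0,0,0,0,-10,0,0,0,0,0,0,-10,0,0,0,0,0,0,-10,0,0,0,0],
)

```text
t: 4.37
position: [581.8, 200.1, 126.7]
tool_rot: [1.0, -0.029, -0.002, 0.001]
ft_force: [-0.2, -0.0, -3.3]
gripper_width: 12.9
gripper_force: 58.9
```

Run:
```python
from h import *
for i in range(3):
    s=env.sense();print(s['t'],s['position'].round(1),np.round(s['tool_rot'],4),s['ft_force'].round(2),s['torque'].round(2))
    c=cam('wrist');im=env.read_camera('wrist')
cv2.imwrite('pics/w3.png',im);np.savez('w3.npz',K=c[0],R=c[1],t=c[2])
```

```text
4.3667 [581.8 200.1 126.7] [ 9.996e-01 -2.870e-02 -1.600e-03  6.000e-04] [-0.19 -0.03 -3.32] [ 0.02 -0.05 -0.02]
4.4167 [581.8 200.2 126.6] [ 9.996e-01 -2.870e-02 -1.600e-03  6.000e-04] [ 1.01 -0.01 -2.54] [-0.04 -0.13  0.01]
4.4667 [582.  200.3 126.8] [ 9.996e-01 -2.870e-02 -1.400e-03  5.000e-04] [ 0.09 -0.37 -2.71] [-0.06 -0.13  0.01]
```

View pics/w3.png

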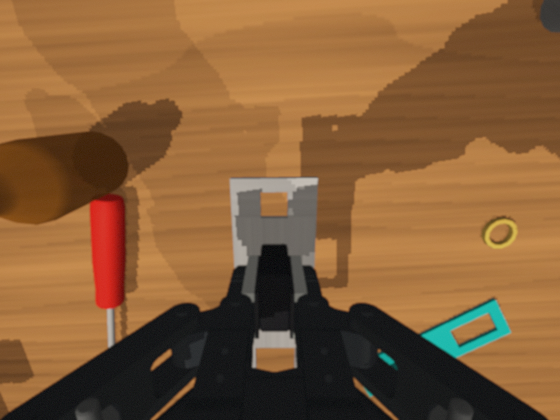

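The plate is held and centred: tail edge at rows ~179 over columns 230–318, hole at (274,203). That puts the grip centre on the TCP and the underside about 30 mm below it. Next I carry it to a tilted pre-hook pose above the stud.

```bash
python3 -c "
from h import *
print(rel((578.3,-155.9,145),-3.5,25))"
```

```text
(array([ 1.65, 35.59, -1.76]), array([1.000e-02, 2.514e+01, 2.200e-01]))
```

>>> jog_arm(
  moves=[0,1.5,-0.5,0,2,0,0,0.2,5,-1,0,5,0,0,0.4,8.5,-1.5,0,8,0,0,0.6,12,-1.8,0,11,0,0,0.8,15.5,-1.8,0,14,0,0,1,19,-1.8,0,17,0,0,1.2,22.5,-1.8,0,20,0,0,1.3,26,-1.8,0,23,0,0,1.4,29.5,-1.8,0,25,0,0,1.5,32.5,-1.8,0,25,0,0,1.6,34.5,-1.8,0,25,0,0,1.6,35.6,-1.8,0,25,0,0],
)

```text
t: 5.52
position: [577.4, -159.7, 145.7]
tool_rot: [0.976, -0.031, 0.215, 0.007]
ft_force: [1.2, 0.6, -2.4]
gripper_width: 13.1
gripper_force: 59.0
```

>>> jog_arm(
  moves=[0,0,0,0,0,0,0,0,0,0,0,0,0,0,0,0,0,0,0,0,0,0,0,0,0,0,0,0,0,0,0,0,0,0,0,0,0,0,0,0,0,0],
)

```text
t: 6.02
position: [578.7, -154.3, 146.6]
tool_rot: [0.976, -0.027, 0.216, 0.006]
ft_force: [-0.1, 0.7, -4.0]
gripper_width: 13.3
gripper_force: 59.0
```

Run:
```python
from h import *
for i in range(2):
    s=env.sense();print(s['t'],s['position'].round(1),np.round(s['tool_rot'],4),s['ft_force'].round(2),s['torque'].round(2))
    c=cam('wrist');im=env.read_camera('wrist')
cv2.imwrite('pics/w4.png',im);np.savez('w4.npz',K=c[0],R=c[1],t=c[2])
print(rel((578.3,-155.9,145),-3.5,25))
```

```text
6.0167 [ 578.7 -154.3  146.6] [ 0.9759 -0.027   0.2163  0.006 ] [-0.12  0.71 -4.03] [ 0.    0.64 -0.01]
6.0667 [ 578.7 -154.6  146.6] [ 0.9759 -0.0272  0.2163  0.0061] [ 0.11  0.75 -2.88] [0.04 0.67 0.04]
(array([-0.1 ,  0.11,  0.13]), array([-0.12, -0.  ,  0.26]))
```

View pics/w4.png

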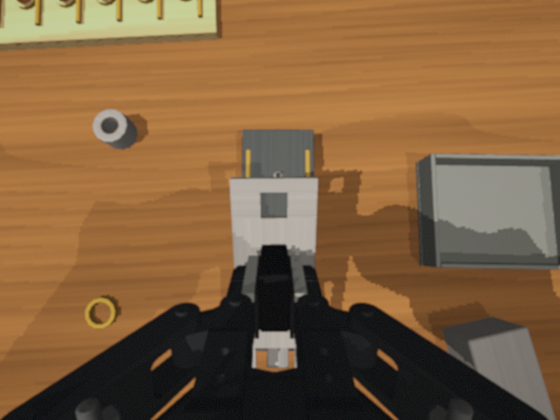

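Settled view: jig far edge at (242–314, 130), dowel just beyond the tail at (278,175), plate tail centred on column 274, and the stud head showing through the eye at (277,355).

Run:
```python
from h import *
d=np.load('w4.npz');c=(d['K'],d['R'],d['t']);im=cv2.imread('pics/w4.png')
print('farcorners',ray(c,(242.5,130),30),ray(c,(314,130),30),'dowel',ray(c,(278,175),37))
s=env.sense();R=Ro.from_quat(s['tool_rot']).as_matrix();print('tool x',R[:,0],'platey0 tail', s['position']+R@[50,0,28])
# tail edge centre via camera -> bias in y
K,Rc,t=c
p=proj(c,s['position']+R@[50,0,26.5]);q=proj(c,s['position']+R@[50,10,26.5]);print(p,q)
h=im[335:375,250:300].mean(2).astype(int);print(h[20,::2])
```

```text
farcorners [ 704.85983828 -132.02160551   30.        ] [ 701.30800983 -195.52720883   30.        ] dowel [ 660.60054027 -161.04333332   37.        ]
tool x [ 0.90488178 -0.05077309  0.42262401] platey0 tail [ 635.76105576 -158.03668279  142.37699862]
[277.42394894 174.9647576 ] [297.66781516 174.97178933]
[ 17  94 166 125 117 118 117 117 112 115 123 124 123 124 154 161 159 155
 152 126 113 114 123  66  17]
```

Run:
```python
from h import *
d=np.load('w4.npz');c=(d['K'],d['R'],d['t']);im=cv2.imread('pics/w4.png')
a=np.radians(-3.4);u=np.array([np.cos(a),np.sin(a)]);n=np.array([-u[1],u[0]]);C=np.array([609.2,-158.])
for x in (-97.9,-66.4,-34.9):
    print([proj(c,[*(C+x*u+y*n),53]).round(1).tolist() for y in (-8,8)])
s=env.sense();R=Ro.from_quat(s['tool_rot']).as_matrix()
print('eye',[proj(c,s['position']+R@[x,y,26.5]).round(0).tolist() for x in (-94,-54) for y in(-12,12)])
cv2.imwrite('pics/w4c.png',cv2.resize(im[320:400,230:330],None,fx=6,fy=6,interpolation=2))
```

```text
[[288.6, 367.5], [267.0, 367.4]]
[[288.5, 323.4], [267.3, 323.3]]
[[288.5, 280.7], [267.6, 280.6]]
eye [[258.0, 397.0], [295.0, 397.0], [257.0, 346.0], [297.0, 346.0]]
```

View pics/w4c.png

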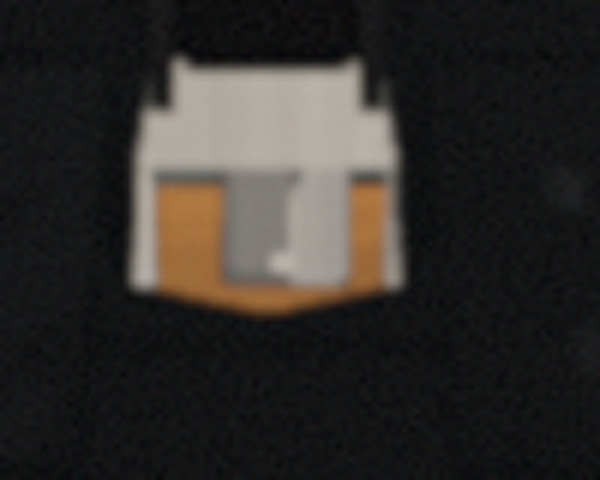

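Crop: the head (columns 268–288, end at row 367) is visible through the eye (columns 256–294). Its end matches the stem estimate at jig x ≈ -66. The plate needs about 3 mm to the right. I'll shift, then lower the lip past the head's robot-side end.

>>> jog_arm(
  moves=[0,0.29,0,0,0,0,0,0,0.29,0,0,0,0,0,-0.21,0.29,0.45,0,0,0,0,-0.42,0.29,0.91,0,0,0,0,-0.63,0.29,1.36,0,0,0,0,-0.85,0.29,1.81,0,0,0,0,-1.06,0.29,2.27,0,0,0,0,-1.27,0.29,2.72,0,0,0,0,-1.44,0.29,3.08,0,0,0,0,-1.61,0.29,3.44,0,0,0,0,-1.61,0.29,3.44,0,0,0,0,-1.61,0.29,3.44,0,0,0,0],
)

```text
t: 7.12
position: [578.2, -158.5, 108.2]
tool_rot: [0.976, -0.028, 0.216, 0.006]
ft_force: [-0.3, 0.1, -2.3]
gripper_width: 13.1
gripper_force: 59.0
```

```bash
cat >> h.py <<'E'
def jig():
    s=env.sense();a=np.radians(-3.4);u=np.array([np.cos(a),np.sin(a)]);n=np.array([-u[1],u[0]]);d=s['position'][:2]-[609.2,-158.]
    R=Ro.from_quat(s['tool_rot']).as_matrix();tx=np.array([*u,0])
    l=s['position']+R@[-94,0,30.5];dl=l[:2]-[609.2,-158.]
    print('t',s['t'],'tcp jig',(d@u).round(1),(d@n).round(1),(s['position'][2]-30).round(1),'tilt',np.degrees(np.arcsin(R[2,0])).round(2),'yaw',np.degrees(np.arctan2(R[1,0],R[0,0])).round(2),'lip',(dl@u).round(1),(dl@n).round(1),(l[2]-30).round(1),'F',s['ft_force'].round(2),'M',s['torque'].round(2))
    hx=R.T@tx;print('tool dir of jig +x',hx.round(3),'of up',(R.T@[0,0,1]).round(3))
E
python3 -c "
from h import *
jig();env.read_camera('wrist');jig();env.read_camera('wrist');jig()"
```

```text
t 7.1167 tcp jig -30.9 -2.3 78.2 tilt 24.97 yaw -3.29 lip -103.3 -2.5 10.9 F [-0.31  0.06 -2.32] M [-0.01  0.63  0.05]
tool dir of jig +x [0.907 0.002 0.422] of up [ 0.422 -0.    -0.907]
t 7.1667 tcp jig -30.7 -2.4 78.5 tilt 25.0 yaw -3.3 lip -103.0 -2.5 11.2 F [ 0.04  0.23 -2.35] M [0.05 0.67 0.02]
tool dir of jig +x [0.906 0.002 0.423] of up [ 0.423 -0.    -0.906]
t 7.2167 tcp jig -30.6 -2.4 78.7 tilt 25.02 yaw -3.3 lip -102.9 -2.6 11.3 F [-0.46  0.01 -3.31] M [0.06 0.61 0.07]
tool dir of jig +x [0.906 0.002 0.423] of up [ 0.423  0.    -0.906]
```

>>> jog_arm(
  moves=[0.27,-0.03,0.13,0,0,0,0,0.54,-0.06,0.25,0,0,0,0,0.82,-0.08,0.38,0,0,0,0,1.09,-0.08,0.51,0,0,0,0,1.36,-0.08,0.63,0,0,0,0,1.63,-0.08,0.76,0,0,0,0,1.9,-0.08,0.89,0,0,0,0,2.1,-0.08,0.98,0,0,0,0,2.27,-0.08,1.06,0,0,0,0,2.36,-0.08,1.1,0,0,0,0,2.36,-0.08,1.1,0,0,0,0,2.36,-0.08,1.1,0,0,0,0],
)

```text
t: 8.22
position: [604.3, -159.3, 108.5]
tool_rot: [0.976, -0.028, 0.216, 0.006]
ft_force: [-0.3, 0.0, -2.8]
gripper_width: 12.8
gripper_force: 59.0
```

```bash
python3 -c "
from h import *
jig();env.read_camera('wrist');jig();env.read_camera('wrist');jig()"|grep lip
```

```text
t 8.2167 tcp jig -4.9 -1.6 78.5 tilt 24.99 yaw -3.3 lip -77.2 -1.7 11.2 F [-0.26  0.03 -2.82] M [ 0.04  0.73 -0.03]
t 8.2667 tcp jig -4.9 -1.5 78.5 tilt 24.98 yaw -3.29 lip -77.3 -1.7 11.2 F [-1.16 -0.35 -2.99] M [ 0.09  0.65 -0.02]
t 8.3167 tcp jig -4.9 -1.6 78.5 tilt 24.99 yaw -3.3 lip -77.3 -1.7 11.2 F [ 0.18 -0.68 -3.1 ] M [0.04 0.64 0.01]
```

No contact yet. I'll feel forward 3 mm slowly.

>>> jog_arm(
  moves=[0.09,0,0.04,0,0,0,0,0.18,0,0.085,0,0,0,0,0.27,0,0.127,0,0,0,0,0.27,0,0.127,0,0,0,0,0.27,0,0.127,0,0,0,0],
)

```text
t: 8.73
position: [607.4, -159.4, 108.6]
tool_rot: [0.976, -0.028, 0.216, 0.006]
ft_force: [-0.7, -0.3, -3.0]
gripper_width: 12.9
gripper_force: 59.0
```

>>> jog_arm(
  moves=[0.045,0,0.02,0,0,0,0,0.09,0,0.04,0,0,0,0,0.135,0,0.063,0,0,0,0,0.135,0,0.063,0,0,0,0,0.135,0,0.063,0,0,0,0],
)

```text
t: 9.15
position: [608.8, -159.5, 108.5]
tool_rot: [0.976, -0.028, 0.216, 0.006]
ft_force: [-0.6, -0.3, -2.3]
gripper_width: 13.0
gripper_force: 59.0
```

```bash
python3 -c "
from h import *
jig();env.read_camera('wrist');jig()"|grep lip
```

```text
t 9.15 tcp jig -0.3 -1.5 78.5 tilt 25.0 yaw -3.3 lip -72.6 -1.7 11.2 F [-0.57 -0.31 -2.31] M [ 0.04  0.65 -0.07]
t 9.2 tcp jig -0.3 -1.6 78.6 tilt 25.0 yaw -3.3 lip -72.6 -1.7 11.2 F [-0.44  0.13 -2.67] M [-0.03  0.65 -0.03]
```

>>> jog_arm(
  moves=[0.045,0,0.02,0,0,0,0,0.09,0,0.04,0,0,0,0,0.135,0,0.063,0,0,0,0,0.135,0,0.063,0,0,0,0,0.135,0,0.063,0,0,0,0],
)

```text
t: 9.62
position: [610.3, -159.6, 108.6]
tool_rot: [0.976, -0.028, 0.216, 0.006]
ft_force: [-0.8, 0.3, -2.7]
gripper_width: 12.9
gripper_force: 59.0
```

>>> jog_arm(
  moves=[0.045,0,0.02,0,0,0,0,0.09,0,0.04,0,0,0,0,0.09,0,0.04,0,0,0,0,0.09,0,0.04,0,0,0,0],
)

```text
t: 9.95
position: [611.2, -159.7, 108.5]
tool_rot: [0.976, -0.028, 0.216, 0.006]
ft_force: [0.4, 0.1, -2.2]
gripper_width: 13.2
gripper_force: 59.1
```

```bash
python3 -c "
from h import *
jig();env.read_camera('wrist');jig()"|grep lip
```

```text
t 9.95 tcp jig 2.1 -1.5 78.5 tilt 24.99 yaw -3.29 lip -70.2 -1.7 11.2 F [ 0.42  0.12 -2.17] M [0.02 0.69 0.  ]
t 10.0 tcp jig 2.2 -1.5 78.6 tilt 24.99 yaw -3.3 lip -70.2 -1.7 11.2 F [-0.35 -0.   -1.95] M [ 0.04  0.73 -0.04]
```

>>> jog_arm(
  moves=[0.045,0,0.02,0,0,0,0,0.09,0,0.04,0,0,0,0,0.09,0,0.04,0,0,0,0,0.09,0,0.04,0,0,0,0],
)

```text
t: 10.33
position: [611.8, -159.7, 108.3]
tool_rot: [0.976, -0.028, 0.216, 0.006]
ft_force: [-2.3, 0.6, -2.7]
gripper_width: 13.1
gripper_force: 59.1
```

```bash
python3 -c "
from h import *
jig();env.read_camera('wrist');jig()"|grep lip
```

```text
t 10.3333 tcp jig 2.7 -1.6 78.3 tilt 24.94 yaw -3.3 lip -69.7 -1.7 11.0 F [-2.25  0.62 -2.68] M [ 0.05  1.17 -0.03]
t 10.3833 tcp jig 2.7 -1.6 78.3 tilt 24.94 yaw -3.3 lip -69.6 -1.7 11.0 F [-1.82  0.34 -3.17] M [ 0.03  1.07 -0.  ]
```

There is contact with the stem: Fx is about -2 N and the moment rises, at a lip position that matches the head measurement. Now I'll level about the lip.

>>> jog_arm(
  moves=[0.12,0,0.41,0,-2.5,0,0,0.23,0,0.83,0,-5,0,0,0.32,0,1.25,0,-7.5,0,0,0.32,0,1.25,0,-7.5,0,0,0.32,0,1.25,0,-7.5,0,0],
)

```text
t: 10.8
position: [620.1, -160.2, 98.1]
tool_rot: [0.988, -0.028, 0.152, 0.004]
ft_force: [-2.3, 0.1, -2.3]
gripper_width: 13.0
gripper_force: 59.3
```

```bash
python3 -c "
from h import *
jig();env.read_camera('wrist');jig()"
```

```text
t 10.8 tcp jig 11.0 -1.6 68.1 tilt 17.48 yaw -3.3 lip -69.5 -1.7 10.8 F [-2.35  0.07 -2.28] M [ 0.07  1.11 -0.01]
tool dir of jig +x [0.954 0.002 0.3  ] of up [ 0.3   -0.    -0.954]
t 10.85 tcp jig 10.9 -1.6 68.3 tilt 17.51 yaw -3.3 lip -69.6 -1.7 10.9 F [-2.75 -0.73 -3.09] M [-0.04  1.05 -0.  ]
tool dir of jig +x [0.954 0.002 0.301] of up [ 0.301 -0.    -0.954]
```

>>> jog_arm(
  moves=[0.12,0,0.41,0,-2.5,0,0,0.23,0,0.83,0,-5,0,0,0.32,0,1.25,0,-7.5,0,0,0.32,0,1.25,0,-7.5,0,0,0.32,0,1.25,0,-7.5,0,0],
)

```text
t: 11.27
position: [626.7, -160.4, 87.1]
tool_rot: [0.996, -0.029, 0.087, 0.002]
ft_force: [-3.1, 0.4, -3.3]
gripper_width: 12.9
gripper_force: 59.0
```

```bash
python3 -c "
from h import *
jig();env.read_camera('wrist');jig()"
```

```text
t 11.2667 tcp jig 17.6 -1.3 57.1 tilt 10.02 yaw -3.3 lip -69.7 -1.5 10.8 F [-3.09  0.39 -3.26] M [0.04 1.   0.05]
tool dir of jig +x [0.985 0.002 0.174] of up [ 0.174 -0.    -0.985]
t 11.3167 tcp jig 17.5 -1.4 57.3 tilt 10.04 yaw -3.3 lip -69.8 -1.5 10.9 F [-2.54  0.22 -3.73] M [0.13 0.93 0.01]
tool dir of jig +x [0.985 0.002 0.174] of up [ 0.174 -0.    -0.985]
```

>>> jog_arm(
  moves=[0.12,0,0.41,0,-2.5,0,0,0.23,0,0.83,0,-5,0,0,0.32,0,1.25,0,-7.5,0,0,0.39,0,1.68,0,-10,0,0,0.39,0,1.68,0,-10,0,0,0.39,0,1.68,0,-10,0,0],
)

```text
t: 11.82
position: [633.2, -160.9, 71.4]
tool_rot: [1.0, -0.029, -0.0, -0.0]
ft_force: [-5.3, 0.6, -1.0]
gripper_width: 13.1
gripper_force: 59.1
```

```bash
python3 -c "
from h import *
jig();env.read_camera('wrist');jig();c=cam('wrist');im=env.read_camera('wrist');cv2.imwrite('pics/w5.png',im);np.savez('w5.npz',K=c[0],R=c[1],t=c[2])"
```

```text
t 11.8167 tcp jig 24.1 -1.4 41.4 tilt -0.01 yaw -3.3 lip -69.9 -1.6 10.9 F [-5.3   0.58 -1.  ] M [0.15 1.14 0.04]
tool dir of jig +x [ 1.     0.002 -0.   ] of up [-0. -0. -1.]
t 11.8667 tcp jig 24.0 -1.4 41.6 tilt 0.02 yaw -3.3 lip -70.0 -1.6 11.1 F [-4.45 -0.36 -2.76] M [0.05 1.04 0.01]
tool dir of jig +x [1.    0.002 0.   ] of up [ 0. -0. -1.]
```

View pics/w5.png

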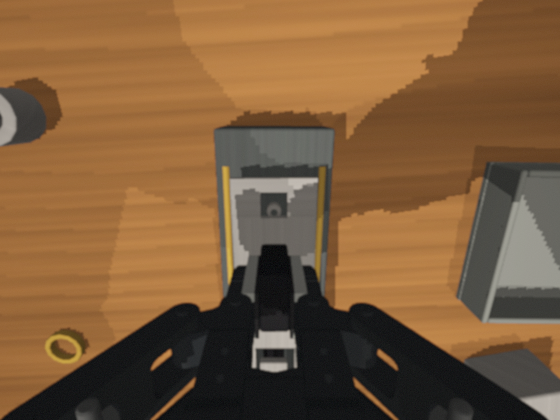

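The plate is level and hooked under the head. The dowel shows inside the tail hole at (273,209), with the hole spanning about (261–287, 194–217). It is laterally centred, but the plate still has to shift toward the robot. I'll quantify that.

Run:
```python
from h import *
d=np.load('w5.npz');c=(d['K'],d['R'],d['t']);im=cv2.imread('pics/w5.png')
g=cv2.cvtColor(im,cv2.COLOR_BGR2GRAY)
print(g[186:226:2,254:294:2])
a=np.radians(-3.4);u=np.array([np.cos(a),np.sin(a)])
for n,p,z in(('dow',(273,209),37),('hole near',(274,217),45),('hole far',(274,194),45),('tail',(274,178),45),('jigend',(274,129),30)):
    print(n,(ray(c,p,z)[:2]-[609.2,-158])@u)
```

```text
[[170 169 167 168 168 167 168 167 167 166 167 166 166 166 166 165 165 166
  167 170]
 [143 167 168 168 168 167 166 166 167 167 165 166 166 166 165 165 166 165
  166 167]
 [114 156 162 167 168 167 167 167 166 166 166 165 165 166 165 165 165 164
  164 159]
 [102 109 117 131 127 127 125 126 126 127 126 126 124 126 125 124 128 158
  165 159]
 [103 103 104  84  53  54  52  53  55  55  53  55  54  53  56  54  84 156
  167 166]
 [105 105 104  80  53  57  54  53  56  54  53  55  54  55  54  53  84 159
  169 163]
 [106 106 105  80  55  57  54  54  53  54  55  53  55  56  55  54  87 155
  142 117]
 [102 103 102  76  56  55  54  54  54  57  54  54  54  54  55  55  84 154
  132  99]
 [100 102 100  76  56  55  53  54  62  68  67  67  59  55  56  53  70 127
  121 102]
 [101 101 102  79  56  54  54  59  76  83  87  81  70  59  56  55  62  96
  102 101]
 [102 102 104  83  54  52  57  77  94  98  98  97  88  67  56  54  65  98
  103 102]
 [103 102 103  82  54  55  61  92  99  97  95  98  98  81  55  53  65  99
  101 103]
 [100 101 103  84  53  55  68  95  91  67  62  77  96  86  59  54  65  99
  101 102]
 [100 100 102  83  53  56  68  90  79  54  54  62  88  81  55  54  72 117
  111 101]
 [ 99  98 100  82  56  57  59  82  78  60  56  66  85  75  56  55  75 125
  115  99]
 [100  99 101  87  70  67  70  76  77  74  73  74  77  73  71  68  79 113
  107 102]
 [103 104 104  98  90  89  90  90  96  94  94  94  94  96  98  94  94 102
  102 104]
 [105 102 104 103 102 101 103 102 103 104 102 104 103 106 107 103 104 103
  105 104]
 [104 104 105 105 103 102 104 102 103 104 103 103 103 103 105 103 103 104
  103 103]
 [104 103 104 105 103 101 104 103 103 104 104 102 103 105 107 103 103 103
  104 104]]
dow 54.03880194400251
hole near 52.2605385465565
hole far 64.57218268725259
tail 72.79086611130644
jigend 95.51253610041339
```

>>> jog_arm(
  moves=[-0.2,0,0,0,0,0,0,-0.4,0,0,0,0,0,0,-0.65,0,0,0,0,0,0,-0.65,0,0.1,0,0,0,0,-0.65,0,0.2,0,0,0,0,-0.65,0,0.2,0,0,0,0,-0.65,0,0.2,0,0,0,0],
)

```text
t: 12.5
position: [627.8, -160.6, 69.8]
tool_rot: [1.0, -0.029, 0.0, 0.0]
ft_force: [1.5, -0.3, -3.0]
gripper_width: 13.1
gripper_force: 59.0
```

Run:
```python
from h import *
jig();env.read_camera('wrist');jig();c=cam('wrist');im=env.read_camera('wrist');cv2.imwrite('pics/w6.png',im);np.savez('w6.npz',K=c[0],R=c[1],t=c[2])
g=cv2.cvtColor(im,cv2.COLOR_BGR2GRAY)
print(g[186:226:2,256:292:2])
```

```text
t 12.5 tcp jig 18.7 -1.5 39.8 tilt 0.03 yaw -3.29 lip -75.3 -1.6 9.3 F [ 1.48 -0.35 -3.04] M [ 0.03 -0.06 -0.01]
tool dir of jig +x [1.    0.002 0.001] of up [ 0.001  0.    -1.   ]
t 12.55 tcp jig 18.7 -1.5 39.8 tilt 0.03 yaw -3.29 lip -75.3 -1.6 9.3 F [ 0.05  0.89 -2.66] M [-0.06 -0.06 -0.01]
tool dir of jig +x [1.    0.002 0.   ] of up [ 0. -0. -1.]
[[168 167 168 168 169 168 168 168 167 167 167 166 167 167 166 166 167 168]
 [168 169 168 170 168 168 168 167 168 167 168 167 166 167 167 165 165 166]
 [168 167 162 168 167 168 166 168 167 166 166 167 166 163 162 164 164 164]
 [139 133 108 124 128 127 127 126 124 126 126 126 126 119 111 119 159 167]
 [104 103  76  53  53  53  56  64  71  70  68  57  54  55  53  84 158 165]
 [104 106  79  54  56  55  67  83  92  91  86  76  58  54  55  86 160 169]
 [105 105  80  55  54  58  85  97 101 101 100  95  72  55  54  82 140 142]
 [104 103  78  55  55  68  95 100  91  84  95  99  83  57  54  66 102 102]
 [103 102  80  53  56  71  96  87  61  57  71  93  90  59  56  63  97 104]
 [103 102  80  55  57  68  90  77  55  55  61  86  82  58  55  63  98 102]
 [103 105  82  56  56  59  81  83  67  61  72  84  72  56  55  64  96 103]
 [102 103  82  55  55  55  60  77  78  80  79  71  58  55  53  65 100 103]
 [101 102  84  56  55  53  54  56  61  63  60  55  56  57  56  65  99 101]
 [ 99 102  82  55  55  55  54  53  54  54  54  54  57  55  54  66 105 101]
 [101 101  81  59  57  55  57  56  58  57  59  55  55  57  57  74 120 107]
 [101 101  88  70  70  71  71  70  71  71  71  70  71  73  69  79 110 108]
 [104 105 102  93  92  94  94  94  93  93  93  93  96  96  94  95 104 103]
 [105 107 105 102 102 104 104 105 105 104 104 104 106 107 103 103 104 105]
 [105 104 106 103 102 104 102 104 105 103 103 103 106 107 105 104 104 105]
 [104 106 106 103 101 104 104 103 105 103 103 103 105 106 104 105 105 103]]
```

The dowel is fully visible in the hole and nearly centred. I'll shift 1.5 mm more toward the robot and lower gently.

>>> jog_arm(
  moves=[-0.15,0.02,0,0,0,0,0,-0.15,0.02,0,0,0,0,0,-0.15,0.02,0.2,0,0,0,0,-0.15,0.02,0.4,0,0,0,0,-0.15,0.02,0.6,0,0,0,0,-0.15,0.02,0.75,0,0,0,0,-0.15,0.02,0.75,0,0,0,0,-0.15,0.02,0.75,0,0,0,0],
)

```text
t: 13.27
position: [625.9, -160.7, 62.1]
tool_rot: [1.0, -0.029, -0.0, -0.0]
ft_force: [0.2, 0.7, -3.1]
gripper_width: 12.7
gripper_force: 59.0
```

Run:
```python
from h import *
jig();env.read_camera('wrist');jig()
```

```text
t 13.2667 tcp jig 16.8 -1.7 32.1 tilt -0.02 yaw -3.29 lip -77.2 -1.9 1.6 F [ 0.15  0.72 -3.08] M [-0.05 -0.06  0.  ]
tool dir of jig +x [ 1.     0.002 -0.   ] of up [-0. -0. -1.]
t 13.3167 tcp jig 16.9 -1.7 32.2 tilt -0.0 yaw -3.3 lip -77.1 -1.9 1.8 F [ 0.78 -1.   -2.36] M [-0.01 -0.06 -0.01]
tool dir of jig +x [ 1.     0.002 -0.   ] of up [-0.  0. -1.]
```

No force, so the dowel is in the hole. I'll lower the rest in small steps.

>>> jog_arm(
  moves=[0,0,0.06,0,0,0,0,0,0,0.12,0,0,0,0,0,0,0.17,0,0,0,0,0,0,0.17,0,0,0,0,0,0,0.17,0,0,0,0],
)

```text
t: 13.73
position: [626.1, -160.7, 60.6]
tool_rot: [1.0, -0.029, 0.0, 0.0]
ft_force: [-0.3, -0.0, -2.1]
gripper_width: 12.7
gripper_force: 59.2
```

Run:
```python
from h import *
jig();env.read_camera('wrist');jig()
```

```text
t 13.7333 tcp jig 17.0 -1.7 30.6 tilt 0.01 yaw -3.29 lip -77.0 -1.9 0.1 F [-0.29 -0.03 -2.08] M [ 0.01 -0.05  0.03]
tool dir of jig +x [1.    0.002 0.   ] of up [ 0.  0. -1.]
t 13.7833 tcp jig 17.0 -1.7 30.7 tilt 0.01 yaw -3.3 lip -77.0 -1.9 0.1 F [ 0.52  0.1  -2.96] M [ 0.02 -0.08 -0.01]
tool dir of jig +x [1.    0.002 0.   ] of up [ 0.  0. -1.]
```

>>> jog_arm(
  moves=[0,0,0.05,0,0,0,0,0,0,0.1,0,0,0,0,0,0,0.1,0,0,0,0,0,0,0.1,0,0,0,0],
)

```text
t: 14.12
position: [626.0, -160.7, 60.5]
tool_rot: [1.0, -0.029, 0.0, 0.0]
ft_force: [-2.6, -0.8, 5.9]
gripper_width: 13.1
gripper_force: 60.2
```

>>> jog_arm(
  moves=[0,0,0.05,0,0,0,0,0,0,0.1,0,0,0,0,0,0,0.1,0,0,0,0,0,0,0.1,0,0,0,0],
)

```text
t: 14.45
position: [626.1, -160.8, 60.5]
tool_rot: [1.0, -0.029, 0.0, 0.0]
ft_force: [-5.7, 1.5, 12.4]
gripper_width: 13.1
gripper_force: 61.2
```

Run:
```python
from h import *
jig();env.read_camera('wrist');jig()
```

```text
t 14.45 tcp jig 17.0 -1.8 30.5 tilt 0.0 yaw -3.3 lip -77.0 -1.9 0.0 F [-5.71  1.5  12.43] M [0.23 1.13 0.01]
tool dir of jig +x [1.    0.002 0.   ] of up [ 0.     0.001 -1.   ]
t 14.5 tcp jig 17.0 -1.7 30.5 tilt 0.0 yaw -3.3 lip -77.0 -1.9 0.0 F [-6.23  0.88 10.61] M [0.21 1.08 0.04]
tool dir of jig +x [1.    0.002 0.   ] of up [ 0.     0.001 -1.   ]
```

Seated: the height reads 0.0 with the jig pushing back. I'll ease off, open, check the release, then retreat.

>>> jog_arm(
  moves=[0,0,-0.1,0,0,0,0,0,0,-0.18,0,0,0,0,0,0,-0.18,0,0,0,0,0,0,-0.18,0,0,0,4,0,0,-0.18,0,0,0,4,0,0,-0.18,0,0,0,4,0,0,-0.18,0,0,0,4,0,0,-0.18,0,0,0,4],
)

```text
t: 15.17
position: [626.0, -160.7, 60.3]
tool_rot: [1.0, -0.029, 0.0, -0.0]
ft_force: [-0.4, 0.3, 0.9]
gripper_width: 39.9
gripper_force: 0.0
```

>>> jog_arm(
  moves=[0,0,-1,0,0,0,4,0,0,-3,0,0,0,4,0,0,-6,0,0,0,4,0,0,-9,0,0,0,4,0,0,-12,0,0,0,4,0,0,-14,0,0,0,4,0,0,-14,0,0,0,4,0,0,-14,0,0,0,4,0,0,-14,0,0,0,4],
)

```text
t: 15.92
position: [625.4, -160.7, 200.1]
tool_rot: [1.0, -0.029, -0.0, 0.0]
ft_force: [0.3, -0.2, -0.2]
gripper_width: 40.4
gripper_force: 0.0
```

Run:
```python
from h import *
print(env.sense()['ft_force'],env.sense()['position'],env.sense()['t'])
c=cam('wrist');w=env.read_camera('wrist');s=env.read_camera('scene')
o=np.hstack([w[60:400,130:430],cv2.resize(s[220:370,190:322],(300,340),interpolation=2)]);cv2.imwrite('pics/w7.png',o)
```

```text
[ 0.29578186 -0.22548448 -0.22261309] [ 625.40513048 -160.73203611  200.07719447] 15.9167
```

View pics/w7.png

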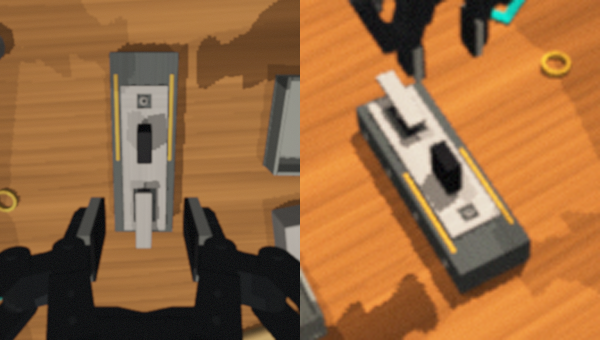

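The plate lies flat on the jig, with the head over the eye at (143,215) and the dowel in the hole at (144,101). The hand is clear, so I'll hand in.

```bash
python3 -c "
from rig import env
print(env.job_done())"
```

```text
the job is handed in; nothing more can be done
None
```

The strap plate is hooked under the stud head and lies flat on the jig with its tail hole over the dowel. It is released and the job was handed in at about 16 s. The highest readings were about 4 N pressing on the stem while tilted and about 15 N when seating, and I saw no bystander touched.

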